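Stroke-test rebuilt clutch slave cylinders and set the binding one aside

ROBOT

A 6-joint arm with a two-finger parallel gripper is mounted at the origin on the work surface. World frame = base frame: x ahead of the robot, y to its left, z up, the work surface at z = 0. Lengths are in m, angles in rad, forces in N, time in s.
With the tool pointing down it reaches from about 0.325 to 0.775 m from the base axis. Payload 5.5 kg.
Tool frame: the origin (TCP) lies between the finger pads; the fingertips stand 11 mm ahead of it and the grasp point (between the pads) lies 8 mm behind it; z points along the fingers, y is the line along which they close (so a half turn about z gives the same grasp; the last joint's range is limited). The gripper opens to 88 mm and grips with 3 to 60 N. Pads are 20 mm wide; open, the fingers measure 115 mm over their backs; the gripper's body (75 mm by 178 mm) begins 61 mm behind the grasp point.
Start: joints at [-1.34, 0.091, 1.231, -0, 1.82, -0.057], TCP at [0.17, -0.575, 0.234] pointing down, gripper open.
Joint ranges: [-2.87, 2.87], [-0.86, 2.18], [0.17, 2.46], [-1.51, 4.65], [0.06, 2.69], [-2.65, 2.65]. Speed limits (rad/s): [2.57, 2.57, 3.01, 3.14, 3.14, 3.14].

INTERFACE

Orientations are given as a rotation vector (axis times angle).
In Python, from bench import ctrl gives the robot as it stands.
- The arm moves only by the shell command python3 -m handwheel 'ROWS' [OPENING]. ROWS is JSON, a list of rows, each an object of numbers: "tx", "ty", "tz": the shift along the world's x, y, z in cm; "turn": the turn about the world's z in rad. A call has 1 to 10 rows; each row is the pose to reach, as a shift and turn from the pose commanded when the call began; what a row does not reach only later rows make up. A row lasts 1/12 s, in which the tool goes at most 41.7 mm and 7.16 degrees, less where a joint would pass 70% of its speed; a pose out of reach is approached as far as the arm can. A call with a gripper value outside its range is refused whole. OPENING is the gripper command: -1 is shut, 1 is fully open, values between are in proportion, set as the call begins (- or left out, the last holds). The fingers move at their own pace and stop on an object; the grip force is fixed at half the most. Time passes only in rows, so rows that repeat a pose let the fingers close. It gives the time, the measured TCP pose, the force, the opening and the grip force at its end, in the units of the state.
- ctrl.get_state(): the state, without advancing time (a new reading comes with each control period).
- ctrl.camera(name): name is "scene" or "side" or "wrist"; returns a dict with "frame" (400x640x3 uint8, red, green, blue), "fovy" (degrees; the focal length in pixels is half the picture's height over the tangent of half this angle, whatever the lens; pixels are square), "cx", "cy" (the principal point, pixels), "R" (3x3) and "t" (3): a world point X has camera coordinates R X + t; the wrist camera has in their place "T_tool_cam" (4x4, takes a point from camera to tool coordinates, whose origin is the TCP and whose axes are the flange's). Camera axes: x right, y down, z forward; pixel columns grow to the right and rows downward; lengths in m; the calibration is good to about 2 mm. A picture is of the moment at which its call begins: read the wrist's pose just before it. There is no depth.
- ctrl.close_job(): hands the job in; it is judged then, once.
Trained networks look in a picture, given as the dict that the camera call returned (one of the last four; its "shot" number tells which), for a name from the list of things; names that differ only in an ending like _2 or _b are one class to them, and where a whole thing is asked for, a point or a joint stands for the part that bears it (a point fixed in the world has none). Each returns a list of dicts, best first, with "p" (0 to 1); they miss things now and then, are a little off and sometimes report something else, mostly with a low value. They report only what shows in the picture. A call takes as long as a camera call. They do not tell look-alikes from the thing itself.
- ctrl.silhouettes(thing, picture): "region" (400x640 bool, what is visible of it) and "extent" ([left, top, width, height] in pixels, round what is visible of it).
The state is a dict: "time": time; "joint_pos": joint angles; "joint_vel": joint speeds; "tau": joint torques, N m; "eef_pos": TCP position; "orientation": TCP orientation; "contact_force": force on the tool from outside, world axes, zero at the start; "wrist_torque": the same for the moment, N m; "grip_width": opening from 0.0 (shut) to 1.0 (fully open); "finger_force": force on a finger pad.
Only numpy, scipy, OpenCV 4.12 (cv2) and the standard library are available. Lean on these libraries where they do the work, as an engineer would, in place of code of your own. Each camera call takes 0.05 s, during which the arm holds its last target. There are 200 camera calls.

TASK

One of the three clutch slave cylinders standing in the blue nest block binds inside. Push the push rod of each one down by its end, feeling the resistance: press the two free ones fully home and leave them in their nests, but as soon as a rod turns stiff before the end of its stroke stop pushing, do not force it, and move that cylinder, rod left where it stuck, into the red tray, standing upright. Leave the other things on the bench alone.

Things in the scene. Friction and masses are not known exactly. Their poses are not given: they have to be found in the camera images.
- rack: blue plastic nest block, 110 (x) x 300 (y) x 33 mm high, fixed to the bench. Origin: centre of its underside; z up. Three round nests 39 mm across and 25 mm deep (floor 8 mm above the bench) lie in a row along its y axis, at y = -100, 0 and +100 mm; a cylinder stands in each.
- tray: red plastic rework tray, open on top, 170 x 170 mm outside, walls 4 mm thick and 25 mm high, floor 4 mm thick, fixed to the bench. Origin: centre of its underside; z up, x and y along its sides.
- cyl_a: aluminium clutch slave cylinder, 98 mm tall without rod, about 0.4 kg, loose, closed end down in a nest. Origin: centre of its bottom; z up its axis. Body 36 mm across; mounting flange 80 (x) x 34 (y) x 10 mm, 60 to 70 mm above the bottom; above it a plain round nose 36 mm across, up to 98 mm (a 38 mm collar below 75.5), free to grasp from above.
- rod_a (a joint): how far the push rod of cyl_a is pushed in, m: 0 fully out, 0.040 home, piston on its rubber end cushion, which gives some 4 mm more at 6 N/mm. Starts 0 to 8 mm in, stays where it is left. A free rod slides with a steady 3 to 6 N over its whole stroke.
- rod_a_end (a point): centre of the flat top of the round steel button (20 mm across, 10 mm thick) on the 12 mm push rod of cyl_a, on its axis; 58 mm above the nose (156 mm above the cylinder's bottom) when fully out, 18 mm above the nose when home. Push here, down the axis.
- cyl_b: another such cylinder, all sizes as cyl_a. On each a port with a yellow plug sticks out 40 mm from the axis on the +x side 44 mm up, under the flange, and a bleed nipple on the -x side. The three look alike; which nest each stands in, and which one binds, changes from run to run.
- rod_b (a joint): how far the push rod of cyl_b is pushed in, m: 0 fully out, 0.040 home, piston on its rubber end cushion, which gives some 4 mm more at 6 N/mm. Starts 0 to 8 mm in, stays where it is left. The binding rod (any of the three) slides easily at first; at a hidden depth of 18 to 26 mm its resistance jumps by about 6 N, climbs 3 N per mm, and it jams 8 mm further on, never home.
- rod_b_end (a point): centre of the flat top of the round steel button (20 mm across, 10 mm thick) on the 12 mm push rod of cyl_b, on its axis; 58 mm above the nose (156 mm above the cylinder's bottom) when fully out, 18 mm above the nose when home. Push here, down the axis.
- cyl_c: another such cylinder, all sizes as cyl_a.
- rod_c (a joint): how far the push rod of cyl_c is pushed in, m: 0 fully out, 0.040 home, piston on its rubber end cushion, which gives some 4 mm more at 6 N/mm. Starts 0 to 8 mm in, stays where it is left. Pressing any rod with more than 30 N damages it.
- rod_c_end (a point): centre of the flat top of the round steel button (20 mm across, 10 mm thick) on the 12 mm push rod of cyl_c, on its axis; 58 mm above the nose (156 mm above the cylinder's bottom) when fully out, 18 mm above the nose when home. Push here, down the axis.
- gear: steel gear with a brass synchro ring, 80 mm across, 20 mm high, lying flat. A bystander: leave it alone.
- spray_can: spray can, 52 mm in diameter, 160 mm tall, standing. A bystander: leave it alone.
- oil_bottle: grey oil bottle, 72 mm in diameter, 190 mm tall, standing. A bystander: leave it alone.
- hammer: hammer with a wooden handle, 280 mm long, lying. A bystander: leave it alone.
There are look-alikes about, which are no part of the job. Leave any turquoise look-alike of the cyl_b alone.

How it is judged:
By the outcome, as a careful person would: the job done as asked, in the order asked, and still so for the second after the job is handed in, with the robot touching nothing.
It also fails if it takes over 64 s, if anything falls off the work surface, if the arm or the gripper's body presses on something with over 40 N, if the wrist force passes 120 N, or if a joint passes its speed limit or range.

## Working session

There is one attempt and no reset: what is moved stays moved. The work goes in short steps, Python scripts to look and compute and a shell command to move; the robot and the scene stay as the last step left them, time stands still between calls to the robot, and variables do not carry over. Pictures are saved under pics/ and viewed, at most 10 in all, crops included, and the job is handed in when it is done.

```bash
mkdir -p pics; ls
python3 - <<'E'
from bench import ctrl
import cv2,numpy as np
s=ctrl.get_state();print({k:np.round(v,3) for k,v in s.items()})
for n in("scene","side"):
    p=ctrl.camera(n);cv2.imwrite(f"pics/{n}0.png",p["frame"][:,:,::-1])
    print(n,p["fovy"],p["cx"],p["cy"],np.round(p["R"],4).tolist(),np.round(p["t"],4))
    for th in("rack","tray","cyl_a"):
        for d in ctrl.silhouettes(th,p): print(th,round(d["p"],2),d["extent"])
E
```

```text
pics
{'time': np.float64(0.0), 'joint_pos': array([-1.34 ,  0.092,  1.232,  0.   ,  1.82 , -0.057]), 'joint_vel': array([ 0.001, -0.001,  0.001,  0.001, -0.001, -0.001]), 'tau': array([-0.0000e+00, -4.4645e+01, -4.0645e+01,  7.0000e-02,  2.9000e-02,
       -0.0000e+00]), 'eef_pos': array([ 0.17 , -0.575,  0.233]), 'orientation': array([-3.107, -0.45 ,  0.   ]), 'contact_force': array([ 0.157, -0.059, -0.361]), 'wrist_torque': array([0.027, 0.044, 0.044]), 'finger_force': np.float64(0.0), 'grip_width': np.float64(0.998)}
scene 53.02790073209508 317.7986217077885 202.5416987156361 [[0.5443, 0.8387, 0.0194], [0.581, -0.3602, -0.7299], [-0.6052, 0.4086, -0.6833]] [-0.3149 -0.2376  1.5681]
rack 0.74 [295.7, 192.1, 101.5, 52.1]
tray 0.88 [147.9, 220.7, 81.0, 66.6]
cyl_a 0.76 [370.5, 172.4, 20.0, 40.0]
cyl_a 0.76 [338.7, 179.6, 13.2, 37.6]
cyl_a 0.72 [306.6, 187.5, 16.4, 41.3]
cyl_a 0.66 [385.8, 210.0, 13.7, 43.2]
cyl_a 0.59 [316.2, 138.8, 27.0, 44.3]
side 51.19539606630301 317.8316927005645 200.1902653633843 [[-0.8025, -0.5964, -0.015], [-0.4101, 0.5697, -0.7122], [0.4333, -0.5654, -0.7018]] [0.4697 0.3165 0.8804]
rack 0.88 [236.5, 214.3, 119.7, 87.7]
tray 0.79 [386.1, 149.0, 76.4, 54.0]
tray 0.36 [256.9, 229.3, 9.2, 24.1]
cyl_a 0.94 [314.5, 190.3, 23.3, 46.5]
cyl_a 0.77 [226.9, 192.9, 16.7, 51.6]
cyl_a 0.77 [330.1, 269.5, 38.8, 49.2]
cyl_a 0.74 [287.5, 209.6, 14.6, 45.6]
cyl_a 0.67 [251.5, 231.8, 21.8, 47.7]
```

Run:
```python
import cv2,numpy as np
a=cv2.imread("pics/scene0.png")[110:310,130:450];b=cv2.imread("pics/side0.png")[130:330,190:510]
cv2.imwrite("pics/both.png",np.vstack([cv2.resize(a,(480,300),interpolation=2),cv2.resize(b,(480,300),interpolation=2)]))
```

```text
(no output)
```

View pics/scene0.png

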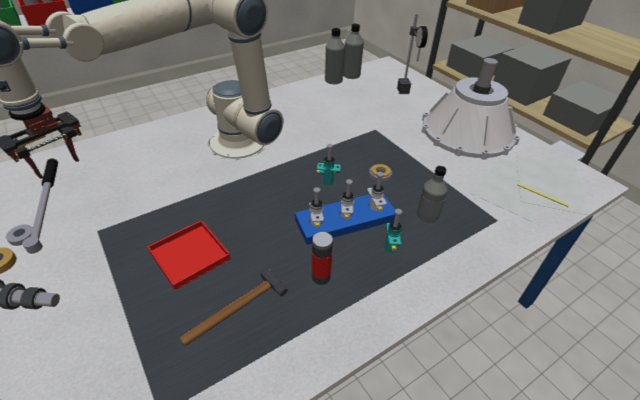

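View pics/both.png

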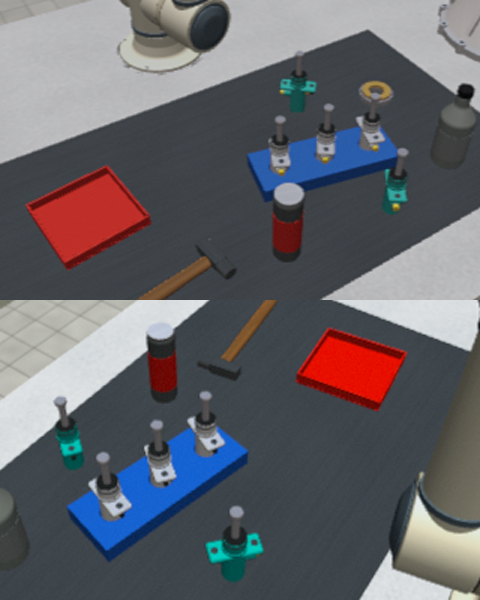

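The three candidates in the blue block appear at scene px (317,205), (347,198) and (378,193), all aluminium with white flanges. The turquoise look-alikes at (329,160) and (395,235) stand outside the block, so I'll leave them alone. The crop confirms this. Next I'll fit the rack and tray poses.

```bash
cat > h.py <<'E'
import cv2,numpy as np
from scipy.optimize import minimize
def proj(p,X):
    f=200/np.tan(np.radians(p["fovy"]/2));c=np.atleast_2d(X)@np.array(p["R"]).T+np.array(p["t"])
    return c[:,:2]/c[:,2:]*f+[p["cx"],p["cy"]]
def ray(p,u,z):
    f=200/np.tan(np.radians(p["fovy"]/2));R=np.array(p["R"]);C=-R.T@np.array(p["t"])
    d=R.T@np.array([(u[0]-p["cx"])/f,(u[1]-p["cy"])/f,1]);return C+d*(z-C[2])/d[2]
def hullmask(pts):
    m=np.zeros((1600,2560),np.uint8);h=cv2.convexHull(np.round(pts*4+1.5).astype(np.int32));cv2.fillConvexPoly(m,h,1);return m
def mask(p,kind,ext):
    hsv=cv2.cvtColor(p["frame"],cv2.COLOR_RGB2HSV);H,S,V=cv2.split(hsv)
    m=((H>105)&(H<125)&(S>150)&(V>60)) if kind=="rack" else (((H<6)|(H>174))&(S>170)&(V>60))
    k=np.zeros_like(m);l,t,w,h=[int(v) for v in ext];k[t-4:t+h+5,l-4:l+w+5]=1;m=(m&k).astype(np.uint8)
    n,L,st,_=cv2.connectedComponentsWithStats(m);
    return np.isin(L,[i for i in range(1,n) if st[i,4]>15])
def fit(ps,ms,dims,x0):
    hs=[hullmask(np.argwhere(m)[:,::-1].astype(float)) for m in ms]
    s=np.array([[i,j,k] for i in(-.5,.5) for j in(-.5,.5) for k in(0,1)])*dims
    def cost(q):
        c,n=np.cos(q[2]),np.sin(q[2]);X=s@np.array([[c,n,0],[-n,c,0],[0,0,1]])+[q[0],q[1],0]
        return sum(1-(a&b).sum()/(a|b).sum() for a,b in((hullmask(proj(p,X)),h) for p,h in zip(ps,hs)))
    best=min((minimize(cost,[*x0,y],method="Nelder-Mead",options=dict(initial_simplex=[[x0[0],x0[1],y],[x0[0]+.03,x0[1],y],[x0[0],x0[1]+.03,y],[x0[0],x0[1],y+.3]],xatol=1e-4,fatol=1e-4)) for y in np.arange(-1.5,1.5,.5)),key=lambda r:r.fun)
    return best.x,best.fun
E
python3 - <<'E'
from bench import ctrl
from h import *
ps=[ctrl.camera("scene"),ctrl.camera("side")]
for k,d in(("rack",(.11,.3,.033)),("tray",(.17,.17,.025))):
    es=[ctrl.silhouettes(k,p)[0]["extent"] for p in ps]
    ms=[mask(p,k,e) for p,e in zip(ps,es)]
    x0=ray(ps[0],(es[0][0]+es[0][2]/2,es[0][1]+es[0][3]/2),.02)[:2]
    for sel in([0,1],[0],[1]):
        q,f=fit([ps[i] for i in sel],[ms[i] for i in sel],d,x0);print(k,sel,q.round(4),round(f,3))
        if len(sel)==2 and k=="rack":R=q
c,s=np.cos(R[2]),np.sin(R[2])
for i,y in enumerate((-.1,0,.1)):
    X=[R[0]-s*y,R[1]+c*y];print("nest",y,np.round(X,4),"r",round(np.hypot(*X),3),[proj(p,[*X,.16]).round(1).tolist() for p in ps])
for p in ps:
    print([ (np.round(d["p"],2),d["extent"][0]+d["extent"][2]/2,d["extent"][1]) for d in ctrl.silhouettes("rod_a",p)])
E
```

```text
rack [0, 1] [ 0.5713  0.1076 -0.2166] 0.07
rack [0] [ 0.5708  0.1081 -0.2121] 0.039
rack [1] [ 0.5711  0.1065 -0.2158] 0.023
tray [0, 1] [ 0.4478 -0.3548  0.1134] 0.063
tray [0] [ 0.4476 -0.3543  1.6786] 0.032
tray [1] [ 0.4478 -0.3563  0.123 ] 0.027
nest -0.1 [0.5498 0.0099] r 0.55 [[[316.3, 188.9]], [[326.3, 193.0]]]
nest 0 [0.5713 0.1076] r 0.581 [[[348.8, 181.3]], [[293.7, 213.1]]]
nest 0.1 [0.5928 0.2052] r 0.627 [[[379.8, 174.1]], [[257.8, 235.3]]]
[(np.float64(0.65), 347.9, 175.2), (np.float64(0.47), 380.6, 173.1)]
[(np.float64(0.62), 259.4, 232.1), (np.float64(0.52), 326.5, 189.0), (np.float64(0.49), 230.75, 195.0)]
```

```bash
python3 -m handwheel '[{"tx":19,"ty":29,"turn":0.53},{"tx":19,"ty":29,"turn":0.53},{"tx":38,"ty":58.5,"turn":1.066},{"tx":38,"ty":58.5,"turn":1.066},{"tx":38,"ty":58.5,"turn":1.066},{"tx":38,"ty":58.5,"turn":1.066},{"tx":38,"ty":58.5,"turn":1.066},{"tx":38,"ty":58.5,"turn":1.066},{"tx":38,"ty":58.5,"turn":1.066},{"tx":38,"ty":58.5,"turn":1.066}]' -1; python3 -c "
from bench import ctrl
s=ctrl.get_state();print(s['time'],s['eef_pos'],s['orientation'],s['joint_pos'])"
```

```text
0.8 [ 0.17031289 -0.57534544  0.23366659] [3.10907119e+00 4.50478103e-01 1.78820994e-05] [-1.33969471e+00  9.10764896e-02  1.23066233e+00  6.69224551e-06
  1.81979732e+00 -5.66771188e-02]$[0]: bad value
```

```bash
python3 -m handwheel '[{"tx":38,"ty":58.5,"tz":0,"turn":1.066},{"tx":38,"ty":58.5,"tz":0,"turn":1.066},{"tx":38,"ty":58.5,"tz":0,"turn":1.066},{"tx":38,"ty":58.5,"tz":0,"turn":1.066},{"tx":38,"ty":58.5,"tz":0,"turn":1.066},{"tx":38,"ty":58.5,"tz":0,"turn":1.066},{"tx":38,"ty":58.5,"tz":0,"turn":1.066},{"tx":38,"ty":58.5,"tz":0,"turn":1.066},{"tx":38,"ty":58.5,"tz":0,"turn":1.066},{"tx":38,"ty":58.5,"tz":0,"turn":1.066}]' -1
```

```text
time: 1.63
eef_pos: [0.3979, -0.2241, 0.234]
orientation: [2.445, 1.971, 0.0]
contact_force: [0.6, 0.0, -0.1]
grip_width: 0.275
finger_force: 0.0
```

```bash
python3 -m handwheel '[{"tx":15.2,"ty":23.4,"tz":0,"turn":0},{"tx":15.2,"ty":23.4,"tz":0,"turn":0},{"tx":15.2,"ty":23.4,"tz":0,"turn":0},{"tx":15.2,"ty":23.4,"tz":-2,"turn":0},{"tx":15.2,"ty":23.4,"tz":-4,"turn":0},{"tx":15.2,"ty":23.4,"tz":-4,"turn":0},{"tx":15.2,"ty":23.4,"tz":-4,"turn":0},{"tx":15.2,"ty":23.4,"tz":-4,"turn":0},{"tx":15.2,"ty":23.4,"tz":-4,"turn":0},{"tx":15.2,"ty":23.4,"tz":-4,"turn":0}]' -1
python3 - <<'E'
from bench import ctrl
from h import *
ps=[ctrl.camera("scene"),ctrl.camera("side")]
C=[(ps[0],(268,140)),(ps[1],(270,150))]
ims=[]
for p,(x,y) in C: ims.append(cv2.resize(p["frame"][y:y+100,x:x+130,::-1],None,fx=3,fy=3,interpolation=2))
cv2.imwrite("pics/press1.png",np.hstack(ims))
s=ctrl.get_state();print(s["eef_pos"],s["contact_force"],s["grip_width"])
E
```

```text
time: 2.47
eef_pos: [0.5492, 0.0079, 0.1938]
orientation: [2.448, 1.968, -0.001]
contact_force: [-0.1, 0.0, -0.6]
grip_width: 0.003
finger_force: 0.0
[0.5492022  0.00700464 0.1946249 ] [ 0.50541133  0.05306328 -0.54114877] 0.005808351066614128
```

View pics/press1.png

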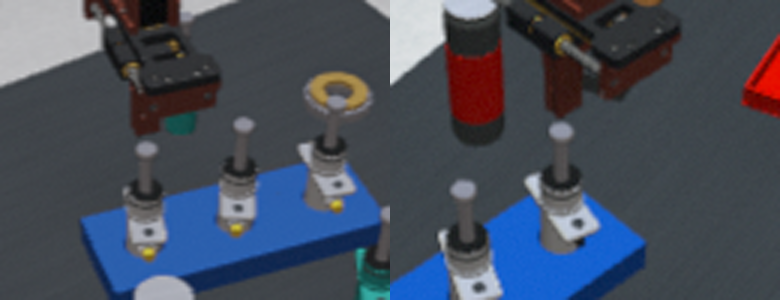

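```bash
cat > g.py <<'E'
import sys
from bench import ctrl
s=ctrl.get_state();f=s["contact_force"];print(round(s["time"],2),"tip",(s["eef_pos"][:]*1000).round(1)-[0,0,11],"F",f.round(1))
sys.exit(int(f[2]>float(sys.argv[1])))
E
python3 -m handwheel '[{"tx":0,"ty":0.2,"tz":-1.2,"turn":0},{"tx":0,"ty":0.2,"tz":-1.8,"turn":0},{"tx":0,"ty":0.2,"tz":-2.1,"turn":0},{"tx":0,"ty":0.2,"tz":-2.4,"turn":0},{"tx":0,"ty":0.2,"tz":-2.7,"turn":0},{"tx":0,"ty":0.2,"tz":-2.9,"turn":0},{"tx":0,"ty":0.2,"tz":-2.9,"turn":0}]' -1 && python3 g.py 8.5 && python3 -m handwheel '[{"tx":0,"ty":0,"tz":-0.2,"turn":0},{"tx":0,"ty":0,"tz":-0.4,"turn":0},{"tx":0,"ty":0,"tz":-0.4,"turn":0}]' -1 >/dev/null && python3 g.py 8.5
```

```text
time: 3.15
eef_pos: [0.5492, 0.01, 0.1644]
orientation: [-2.449, -1.968, 0.0]
contact_force: [0.6, 0.3, 0.1]
grip_width: 0.005
finger_force: 0.2
3.15 tip [549.2  10.  153.4] F [0.6 0.3 0.1]
3.4 tip [549.3  10.1 149.4] F [0.4 0.2 0.1]
```

Run:
```python
from bench import ctrl
from h import *
ps=[ctrl.camera("scene"),ctrl.camera("side")]
C=[(ps[0],(280,150)),(ps[1],(280,150))]
ims=[cv2.resize(p["frame"][y:y+80,x:x+80,::-1],None,fx=5,fy=5,interpolation=2) for p,(x,y) in C]
cv2.imwrite("pics/press2.png",np.hstack(ims))
```

```text
(no output)
```

View pics/press2.png

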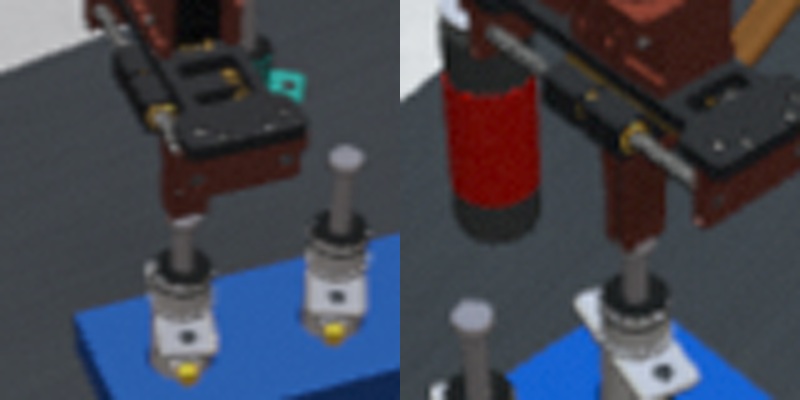

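The tips are on the button and the rod is moving, at scene px of about (317,194). The force reads zero because the arm was at rest, so I'll read it while moving.

```bash
for k in 1; do python3 -m handwheel '[{"tx":0,"ty":0,"tz":-0.1,"turn":0}]' - >/dev/null && python3 g.py 8.5 && python3 -m handwheel '[{"tx":0,"ty":0,"tz":-0.1,"turn":0}]' - >/dev/null && python3 g.py 8.5 && python3 -m handwheel '[{"tx":0,"ty":0,"tz":-0.1,"turn":0}]' - >/dev/null && python3 g.py 8.5; done
```

```text
3.58 tip [549.4  10.1 148.8] F [ 0.4 -0.1  2.9]
3.67 tip [549.4  10.1 147.8] F [ 0.6 -0.5  3.3]
3.75 tip [549.4  10.1 146.8] F [0.4 0.2 3.3]
```

```bash
python3 -m handwheel '[{"tx":0,"ty":0,"tz":-0.1,"turn":0}]' - >/dev/null && python3 g.py 7 && python3 -m handwheel '[{"tx":0,"ty":0,"tz":-0.1,"turn":0}]' - >/dev/null && python3 g.py 7 && python3 -m handwheel '[{"tx":0,"ty":0,"tz":-0.1,"turn":0}]' - >/dev/null && python3 g.py 7 && python3 -m handwheel '[{"tx":0,"ty":0,"tz":-0.1,"turn":0}]' - >/dev/null && python3 g.py 7 && python3 -m handwheel '[{"tx":0,"ty":0,"tz":-0.1,"turn":0}]' - >/dev/null && python3 g.py 7 && python3 -m handwheel '[{"tx":0,"ty":0,"tz":-0.1,"turn":0}]' - >/dev/null && python3 g.py 7 && python3 -m handwheel '[{"tx":0,"ty":0,"tz":-0.1,"turn":0}]' - >/dev/null && python3 g.py 7 && python3 -m handwheel '[{"tx":0,"ty":0,"tz":-0.1,"turn":0}]' - >/dev/null && python3 g.py 7 && python3 -m handwheel '[{"tx":0,"ty":0,"tz":-0.1,"turn":0}]' - >/dev/null && python3 g.py 7 && python3 -m handwheel '[{"tx":0,"ty":0,"tz":-0.1,"turn":0}]' - >/dev/null && python3 g.py 7 && python3 -m handwheel '[{"tx":0,"ty":0,"tz":-0.1,"turn":0}]' - >/dev/null && python3 g.py 7 && python3 -m handwheel '[{"tx":0,"ty":0,"tz":-0.1,"turn":0}]' - >/dev/null && python3 g.py 7
```

```text
3.83 tip [549.3  10.1 145.7] F [-0.3  0.1  3.2]
3.92 tip [549.3  10.1 144.6] F [-0.1 -0.7  3.5]
4.0 tip [549.4  10.1 143.8] F [-0.3  0.3  9.6]
```

Rod stiff at 20 mm depth (force jumped from 3.5 to 9.6 N): this one binds. I'm backing off and opening to grasp the nose.

```bash
python3 -m handwheel '[{"tx":0,"ty":0,"tz":4,"turn":0},{"tx":0,"ty":0,"tz":4,"turn":0},{"tx":0,"ty":0,"tz":4,"turn":0},{"tx":0,"ty":0,"tz":4,"turn":0},{"tx":0,"ty":0,"tz":4,"turn":0},{"tx":0,"ty":0,"tz":4,"turn":0},{"tx":0,"ty":0,"tz":4,"turn":0},{"tx":0,"ty":0,"tz":4,"turn":0},{"tx":0,"ty":0,"tz":4,"turn":0},{"tx":0,"ty":0,"tz":4,"turn":0}]' 0.6
```

```text
time: 4.83
eef_pos: [0.5492, 0.0101, 0.1945]
orientation: [-2.449, -1.968, 0.0]
contact_force: [0.4, 0.4, 0.5]
grip_width: 0.725
finger_force: 0.0
```

```bash
python3 -m handwheel '[{"tx":0,"ty":0,"tz":-3,"turn":0},{"tx":0,"ty":0,"tz":-5.5,"turn":0},{"tx":0,"ty":0,"tz":-7.5,"turn":0},{"tx":0,"ty":0,"tz":-9,"turn":0},{"tx":0,"ty":0,"tz":-9.7,"turn":0},{"tx":0,"ty":0,"tz":-9.7,"turn":0}]' && python3 g.py 8 && python3 -m handwheel '[{"tx":0,"ty":0,"tz":0,"turn":0},{"tx":0,"ty":0,"tz":0,"turn":0},{"tx":0,"ty":0,"tz":0,"turn":0},{"tx":0,"ty":0,"tz":0,"turn":0},{"tx":0,"ty":0,"tz":0,"turn":0},{"tx":0,"ty":0,"tz":0,"turn":0},{"tx":0,"ty":0,"tz":0,"turn":0},{"tx":0,"ty":0,"tz":0,"turn":0}]' -1
```

```text
time: 5.33
eef_pos: [0.5482, 0.0101, 0.0955]
orientation: [-2.447, -1.966, 0.004]
contact_force: [-0.3, -0.1, 0.8]
grip_width: 0.798
finger_force: 0.0
5.33 tip [548.2  10.1  84.5] F [-0.3 -0.1  0.8]
time: 6.0
eef_pos: [0.5498, 0.0101, 0.0983]
orientation: [2.448, 1.967, 0.002]
contact_force: [0.7, -0.7, 3.2]
grip_width: 0.406
finger_force: 30.0
```

```bash
python3 -m handwheel '[{"tx":0,"ty":0,"tz":1,"turn":0},{"tx":0,"ty":0,"tz":2,"turn":0},{"tx":0,"ty":0,"tz":3.5,"turn":0},{"tx":0,"ty":0,"tz":5,"turn":0},{"tx":0,"ty":0,"tz":7,"turn":0},{"tx":0,"ty":0,"tz":9,"turn":0},{"tx":0,"ty":0,"tz":10,"turn":0},{"tx":0,"ty":0,"tz":10,"turn":0}]'
python3 - <<'E'
from bench import ctrl
from h import *
p=ctrl.camera("scene");q=ctrl.camera("side")
print("can",ray(p,(322,281),0),ray(p,(322,240),.16),ray(q,(297,262),0))
cv2.imwrite("pics/lift.png",np.hstack([cv2.resize(i["frame"][y:y+130,x:x+130,::-1],None,fx=3,fy=3,interpolation=2) for i,x,y in((p,260,110),(q,250,120))]))
E
```

```text
time: 6.67
eef_pos: [0.5501, 0.0101, 0.201]
orientation: [2.447, 1.966, 0.005]
contact_force: [0.5, 0.6, -3.6]
grip_width: 0.408
finger_force: 30.0
can [ 0.72660063 -0.08241171  0.        ] [ 0.71836589 -0.08207082  0.16      ] [0.56030961 0.12181383 0.        ]
```

View pics/lift.png

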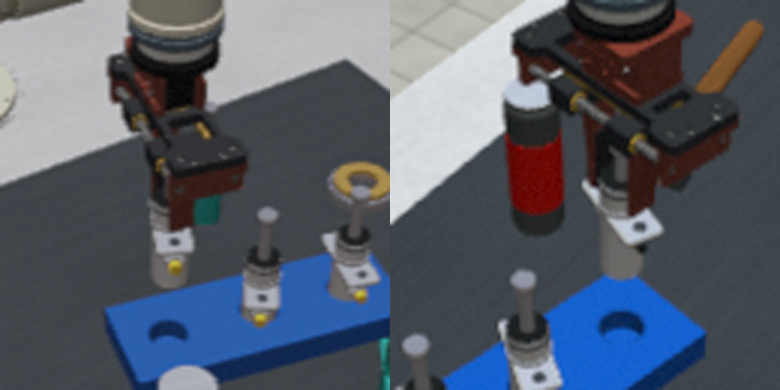

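```bash
python3 -m handwheel '[{"tx":-0.5,"ty":-1.8,"tz":0,"turn":0},{"tx":-1.5,"ty":-5.4,"tz":0,"turn":0},{"tx":-2.6,"ty":-9.3,"tz":0,"turn":0},{"tx":-3.7,"ty":-13.2,"tz":0,"turn":0},{"tx":-4.8,"ty":-17.1,"tz":0,"turn":0},{"tx":-5.9,"ty":-21,"tz":0,"turn":0},{"tx":-7,"ty":-24.9,"tz":0,"turn":0},{"tx":-8.1,"ty":-28.8,"tz":0,"turn":0},{"tx":-9.2,"ty":-32.7,"tz":0,"turn":0},{"tx":-10.2,"ty":-36.5,"tz":0,"turn":0}]' && python3 -m handwheel '[{"tx":0,"ty":0,"tz":0,"turn":0},{"tx":0,"ty":0,"tz":-2,"turn":0},{"tx":0,"ty":0,"tz":-4.5,"turn":0},{"tx":0,"ty":0,"tz":-7,"turn":0},{"tx":0,"ty":0,"tz":-8.5,"turn":0},{"tx":0,"ty":0,"tz":-9.2,"turn":0},{"tx":0,"ty":0,"tz":-9.5,"turn":0},{"tx":0,"ty":0,"tz":-9.5,"turn":0}]'; python3 g.py 5
```

```text
time: 7.6
eef_pos: [0.4456, -0.3563, 0.1954]
orientation: [-2.447, -1.965, 0.001]
contact_force: [0.7, 0.0, -4.1]
grip_width: 0.406
finger_force: 30.0
time: 8.27
eef_pos: [0.4469, -0.3544, 0.1015]
orientation: [-2.447, -1.967, 0.001]
contact_force: [-1.0, 0.7, -3.7]
grip_width: 0.406
finger_force: 30.0
8.27 tip [ 446.9 -354.4   90.5] F [-1.   0.7 -3.7]
```

```bash
python3 -m handwheel '[{"tx":0,"ty":0,"tz":-0.2,"turn":0},{"tx":0,"ty":0,"tz":-0.4,"turn":0}]' >/dev/null; python3 g.py -1.5 && python3 -m handwheel '[{"tx":0,"ty":0,"tz":-0.1,"turn":0},{"tx":0,"ty":0,"tz":-0.1,"turn":0}]' >/dev/null; python3 g.py -1.5 && python3 -m handwheel '[{"tx":0,"ty":0,"tz":-0.1,"turn":0},{"tx":0,"ty":0,"tz":-0.1,"turn":0}]' >/dev/null;  python3 g.py -1.5 && python3 -m handwheel '[{"tx":0,"ty":0,"tz":-0.1,"turn":0},{"tx":0,"ty":0,"tz":-0.1,"turn":0}]' >/dev/null; python3 g.py -1.5 && python3 -m handwheel '[{"tx":0,"ty":0,"tz":-0.1,"turn":0},{"tx":0,"ty":0,"tz":-0.1,"turn":0}]' >/dev/null; python3 g.py -1.5
```

```text
8.43 tip [ 448.  -355.4   89.2] F [ 0.1  0.9 -4.4]
8.6 tip [ 447.5 -355.    87.1] F [ 0.6  0.3 -4.3]
8.77 tip [ 447.3 -355.    85.8] F [ 0.2  0.1 -4.9]
8.93 tip [ 447.3 -354.9   84.5] F [ 0.3 -0.3 -4. ]
9.1 tip [ 447.3 -355.2   84.2] F [-0.5  0.2 -2. ]
```

```bash
python3 -m handwheel '[{"tx":0,"ty":0,"tz":-0.05,"turn":0},{"tx":0,"ty":0,"tz":-0.05,"turn":0}]'; python3 g.py 8 && python3 -m handwheel '[{"tx":0,"ty":0,"tz":0,"turn":0},{"tx":0,"ty":0,"tz":0,"turn":0},{"tx":0,"ty":0,"tz":0,"turn":0},{"tx":0,"ty":0,"tz":0,"turn":0},{"tx":0,"ty":0,"tz":0,"turn":0},{"tx":0,"ty":0,"tz":0,"turn":0},{"tx":0,"ty":0,"tz":0,"turn":0}]' 0.6
```

```text
time: 9.27
eef_pos: [0.4474, -0.3553, 0.0951]
orientation: [2.448, 1.967, -0.0]
contact_force: [-1.2, -0.0, 1.8]
grip_width: 0.41
finger_force: 30.0
9.27 tip [ 447.4 -355.3   84.1] F [-1.2 -0.   1.8]
time: 9.85
eef_pos: [0.4473, -0.3549, 0.0941]
orientation: [-2.449, -1.968, 0.0]
contact_force: [-0.4, -0.7, -0.4]
grip_width: 0.798
finger_force: 0.0
```

```bash
python3 -m handwheel '[{"tx":0,"ty":0,"tz":2,"turn":0},{"tx":0,"ty":0,"tz":6,"turn":0},{"tx":0,"ty":0,"tz":10,"turn":0},{"tx":0,"ty":0,"tz":10,"turn":0}]' 0.6 && python3 -m handwheel '[{"tx":12.4,"ty":46.3,"tz":0,"turn":0},{"tx":12.4,"ty":46.3,"tz":0,"turn":0},{"tx":12.4,"ty":46.3,"tz":0,"turn":0},{"tx":12.4,"ty":46.3,"tz":0,"turn":0},{"tx":12.4,"ty":46.3,"tz":0,"turn":0},{"tx":12.4,"ty":46.3,"tz":0,"turn":0},{"tx":12.4,"ty":46.3,"tz":0,"turn":0},{"tx":12.4,"ty":46.3,"tz":0,"turn":0},{"tx":12.4,"ty":46.3,"tz":0,"turn":0},{"tx":12.4,"ty":46.3,"tz":0,"turn":0}]' -1
python3 - <<'E'
from bench import ctrl
from h import *
p=ctrl.camera("scene");q=ctrl.camera("side")
cv2.imwrite("pics/tray.png",np.hstack([cv2.resize(i["frame"][y:y+130,x:x+130,::-1],None,fx=3,fy=3,interpolation=2) for i,x,y in((p,130,180),(q,360,90))]))
E
```

```text
time: 10.18
eef_pos: [0.4493, -0.3566, 0.2039]
orientation: [2.438, 1.959, 0.004]
contact_force: [0.1, 0.0, 1.4]
grip_width: 0.8
finger_force: 0.0
time: 11.02
eef_pos: [0.5553, 0.0497, 0.1943]
orientation: [2.448, 1.968, 0.001]
contact_force: [0.8, -1.0, -0.7]
grip_width: 0.085
finger_force: 0.0
```

View pics/tray.png

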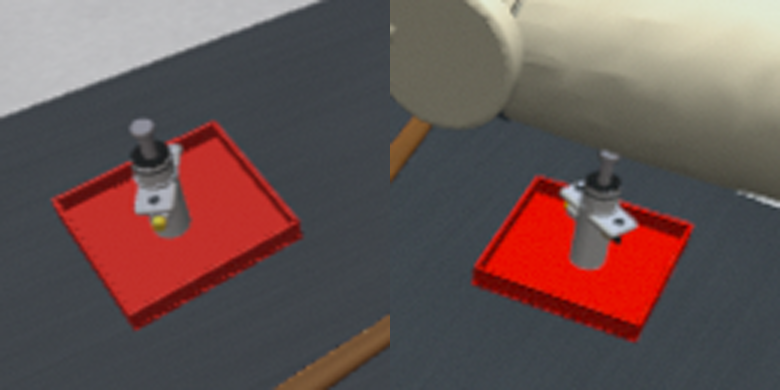

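The cylinder stands upright near the tray's centre (scene px of about (187,258)), with its rod left where it stuck. Next is the middle nest.

```bash
python3 -m handwheel '[{"tx":1.5,"ty":5.7,"tz":0,"turn":0},{"tx":1.5,"ty":5.7,"tz":0,"turn":0},{"tx":1.5,"ty":5.7,"tz":0,"turn":0},{"tx":1.5,"ty":5.7,"tz":-1.5,"turn":0},{"tx":1.5,"ty":5.7,"tz":-2.1,"turn":0},{"tx":1.5,"ty":5.7,"tz":-2.4,"turn":0},{"tx":1.5,"ty":5.7,"tz":-2.7,"turn":0},{"tx":1.5,"ty":5.7,"tz":-3,"turn":0},{"tx":1.5,"ty":5.7,"tz":-3.3,"turn":0},{"tx":1.5,"ty":5.7,"tz":-3.5,"turn":0}]' -1 && python3 g.py 9 && python3 -m handwheel '[{"tx":0,"ty":0,"tz":-0.1,"turn":0},{"tx":0,"ty":0,"tz":-0.2,"turn":0}]' >/dev/null && python3 g.py 8
```

```text
time: 11.95
eef_pos: [0.5702, 0.104, 0.1596]
orientation: [2.449, 1.967, 0.001]
contact_force: [-1.3, -0.4, 4.5]
grip_width: 0.008
finger_force: 2.3
11.95 tip [570.2 104.  148.6] F [-1.3 -0.4  4.5]
12.12 tip [570.2 104.3 146.3] F [ 0.3 -0.5  4.2]
```

```bash
python3 -m handwheel '[{"tx":0,"ty":0,"tz":-0.1,"turn":0}]' - >/dev/null && python3 g.py 8 && python3 -m handwheel '[{"tx":0,"ty":0,"tz":-0.1,"turn":0}]' - >/dev/null && python3 g.py 8 && python3 -m handwheel '[{"tx":0,"ty":0,"tz":-0.1,"turn":0}]' - >/dev/null && python3 g.py 8 && python3 -m handwheel '[{"tx":0,"ty":0,"tz":-0.1,"turn":0}]' - >/dev/null && python3 g.py 8 && python3 -m handwheel '[{"tx":0,"ty":0,"tz":-0.1,"turn":0}]' - >/dev/null && python3 g.py 8 && python3 -m handwheel '[{"tx":0,"ty":0,"tz":-0.1,"turn":0}]' - >/dev/null && python3 g.py 8 && python3 -m handwheel '[{"tx":0,"ty":0,"tz":-0.1,"turn":0}]' - >/dev/null && python3 g.py 8 && python3 -m handwheel '[{"tx":0,"ty":0,"tz":-0.1,"turn":0}]' - >/dev/null && python3 g.py 8 && python3 -m handwheel '[{"tx":0,"ty":0,"tz":-0.1,"turn":0}]' - >/dev/null && python3 g.py 8 && python3 -m handwheel '[{"tx":0,"ty":0,"tz":-0.1,"turn":0}]' - >/dev/null && python3 g.py 8 && python3 -m handwheel '[{"tx":0,"ty":0,"tz":-0.2,"turn":0},{"tx":0,"ty":0,"tz":-0.4,"turn":0},{"tx":0,"ty":0,"tz":-0.6,"turn":0},{"tx":0,"ty":0,"tz":-0.8,"turn":0},{"tx":0,"ty":0,"tz":-0.9,"turn":0},{"tx":0,"ty":0,"tz":-1,"turn":0}]' >/dev/null && python3 g.py 8 && python3 -m handwheel '[{"tx":0,"ty":0,"tz":-0.1,"turn":0}]' - >/dev/null && python3 g.py 9
```

```text
12.2 tip [570.2 104.4 145.3] F [-0.9 -1.2  3.9]
12.28 tip [570.2 104.5 144.2] F [-0.7 -0.9  4.9]
12.37 tip [570.2 104.5 143.2] F [-0.8 -1.4  5.2]
12.45 tip [570.1 104.6 142.1] F [ 1.1 -0.2  4.3]
12.53 tip [570.1 104.5 141.1] F [-0.4 -0.4  4.9]
12.62 tip [570.1 104.6 140. ] F [0.2 0.3 4.7]
12.7 tip [570.1 104.6 139. ] F [ 0.3 -1.3  4.6]
12.78 tip [570.1 104.6 138. ] F [ 0.5 -0.8  4.8]
12.87 tip [570.1 104.6 137. ] F [-0.1 -1.   4.7]
12.95 tip [570.1 104.6 136. ] F [-0.1 -0.9  4.7]
13.45 tip [570.  104.5 125.9] F [ 0.7 -1.6  4.7]
13.53 tip [570.1 104.6 125. ] F [ 0.5 -1.   4.6]
```

```bash
python3 -m handwheel '[{"tx":0,"ty":0,"tz":-0.1,"turn":0}]' - >/dev/null && python3 g.py 12 && python3 -m handwheel '[{"tx":0,"ty":0,"tz":-0.1,"turn":0}]' - >/dev/null && python3 g.py 12 && python3 -m handwheel '[{"tx":0,"ty":0,"tz":-0.05,"turn":0}]' - >/dev/null && python3 g.py 12 && python3 -m handwheel '[{"tx":0,"ty":0,"tz":-0.05,"turn":0}]' - >/dev/null && python3 g.py 12 && python3 -m handwheel '[{"tx":0,"ty":0,"tz":-0.05,"turn":0}]' - >/dev/null && python3 g.py 12
```

```text
13.62 tip [570.1 104.6 124.1] F [-0.1 -0.8  5.5]
13.7 tip [570.3 104.5 123.6] F [-0.4 -1.5  8.8]
13.78 tip [570.4 104.5 123.5] F [-0.7 -1.6  9.5]
13.87 tip [570.5 104.5 123.4] F [-1.2 -1.9 10.2]
13.95 tip [570.6 104.5 123.2] F [-0.7 -1.3 10.6]
```

Force rose on the cushion at 124 mm, so this rod is home. On to the third.

```bash
python3 -m handwheel '[{"tx":0,"ty":0,"tz":3,"turn":0},{"tx":0,"ty":0,"tz":6.2,"turn":0},{"tx":0,"ty":0,"tz":6.2,"turn":0},{"tx":2.2,"ty":10.1,"tz":6.2,"turn":0},{"tx":2.2,"ty":10.1,"tz":6.2,"turn":0},{"tx":2.2,"ty":10.1,"tz":6.2,"turn":0},{"tx":2.2,"ty":10.1,"tz":6.2,"turn":0},{"tx":2.2,"ty":10.1,"tz":6.2,"turn":0}]' && python3 -m handwheel '[{"tx":0,"ty":0,"tz":-1.5,"turn":0},{"tx":0,"ty":0,"tz":-2.1,"turn":0},{"tx":0,"ty":0,"tz":-2.4,"turn":0},{"tx":0,"ty":0,"tz":-2.7,"turn":0},{"tx":0,"ty":0,"tz":-3,"turn":0},{"tx":0,"ty":0,"tz":-3.3,"turn":0},{"tx":0,"ty":0,"tz":-3.5,"turn":0}]' >/dev/null && python3 g.py 9 && python3 -m handwheel '[{"tx":0,"ty":0,"tz":-0.1,"turn":0}]' >/dev/null && python3 g.py 8
```

```text
time: 14.62
eef_pos: [0.5915, 0.2066, 0.1929]
orientation: [-2.446, -1.97, 0.004]
contact_force: [-0.3, -0.7, 0.2]
grip_width: 0.005
finger_force: 0.0
15.2 tip [592.2 205.2 149. ] F [-0.1 -0.3  3.8]
15.28 tip [592.1 205.2 147.7] F [ 0.4 -1.6  3.6]
```

```bash
python3 -m handwheel '[{"tx":0,"ty":0,"tz":-0.1,"turn":0}]' - >/dev/null && python3 g.py 7.5 && python3 -m handwheel '[{"tx":0,"ty":0,"tz":-0.1,"turn":0}]' - >/dev/null && python3 g.py 7.5 && python3 -m handwheel '[{"tx":0,"ty":0,"tz":-0.1,"turn":0}]' - >/dev/null && python3 g.py 7.5 && python3 -m handwheel '[{"tx":0,"ty":0,"tz":-0.1,"turn":0}]' - >/dev/null && python3 g.py 7.5 && python3 -m handwheel '[{"tx":0,"ty":0,"tz":-0.1,"turn":0}]' - >/dev/null && python3 g.py 7.5 && python3 -m handwheel '[{"tx":0,"ty":0,"tz":-0.1,"turn":0}]' - >/dev/null && python3 g.py 7.5 && python3 -m handwheel '[{"tx":0,"ty":0,"tz":-0.1,"turn":0}]' - >/dev/null && python3 g.py 7.5 && python3 -m handwheel '[{"tx":0,"ty":0,"tz":-0.1,"turn":0}]' - >/dev/null && python3 g.py 7.5 && python3 -m handwheel '[{"tx":0,"ty":0,"tz":-0.1,"turn":0}]' - >/dev/null && python3 g.py 7.5 && python3 -m handwheel '[{"tx":0,"ty":0,"tz":-0.1,"turn":0}]' - >/dev/null && python3 g.py 7.5 && python3 -m handwheel '[{"tx":0,"ty":0,"tz":-0.1,"turn":0}]' - >/dev/null && python3 g.py 7.5 && python3 -m handwheel '[{"tx":0,"ty":0,"tz":-0.2,"turn":0},{"tx":0,"ty":0,"tz":-0.4,"turn":0},{"tx":0,"ty":0,"tz":-0.6,"turn":0},{"tx":0,"ty":0,"tz":-0.8,"turn":0},{"tx":0,"ty":0,"tz":-0.9,"turn":0},{"tx":0,"ty":0,"tz":-1,"turn":0}]' >/dev/null && python3 g.py 7.5 && python3 -m handwheel '[{"tx":0,"ty":0,"tz":-0.1,"turn":0}]' - >/dev/null && python3 g.py 9 && python3 -m handwheel '[{"tx":0,"ty":0,"tz":-0.1,"turn":0}]' - >/dev/null && python3 g.py 9
```

```text
15.37 tip [592.2 205.4 146.7] F [-0.6 -0.7  3.9]
15.45 tip [592.2 205.5 145.8] F [ 0.4 -1.2  4. ]
15.53 tip [592.1 205.5 144.7] F [-0.2 -1.1  4.1]
15.62 tip [592.1 205.5 143.6] F [-0.2 -0.7  3. ]
15.7 tip [592.1 205.5 142.6] F [-1.1 -0.9  3.2]
15.78 tip [592.1 205.5 141.6] F [-0.2 -0.9  4.2]
15.87 tip [592.1 205.6 140.5] F [-0.9 -0.3  4.6]
15.95 tip [592.1 205.6 139.6] F [-0.2  0.4  3.3]
16.03 tip [592.1 205.6 138.5] F [ 0.4 -1.2  4.4]
16.12 tip [592.1 205.5 137.5] F [ 0.2 -0.7  3.4]
16.2 tip [592.1 205.6 136.6] F [ 0.1 -1.5  3.5]
16.7 tip [592.  205.5 126.3] F [-0.3 -0.9  3.9]
16.78 tip [592.1 205.5 125.5] F [-0.3 -0.6  3.3]
16.87 tip [592.1 205.5 124.5] F [ 0.3 -1.7  3.9]
```

```bash
python3 -m handwheel '[{"tx":0,"ty":0,"tz":-0.1,"turn":0}]' - >/dev/null && python3 g.py 11 && python3 -m handwheel '[{"tx":0,"ty":0,"tz":-0.1,"turn":0}]' - >/dev/null && python3 g.py 11 && python3 -m handwheel '[{"tx":0,"ty":0,"tz":-0.05,"turn":0}]' - >/dev/null && python3 g.py 11 && python3 -m handwheel '[{"tx":0,"ty":0,"tz":-0.05,"turn":0}]' - >/dev/null && python3 g.py 11 ; python3 -m handwheel '[{"tx":0,"ty":0,"tz":3,"turn":0},{"tx":0,"ty":0,"tz":7,"turn":0},{"tx":0,"ty":0,"tz":11,"turn":0},{"tx":0,"ty":0,"tz":14,"turn":0},{"tx":-5,"ty":-15,"tz":14,"turn":0},{"tx":-5,"ty":-15,"tz":14,"turn":0},{"tx":-5,"ty":-15,"tz":14,"turn":0},{"tx":-5,"ty":-15,"tz":14,"turn":0},{"tx":-5,"ty":-15,"tz":14,"turn":0},{"tx":-5,"ty":-15,"tz":14,"turn":0}]'
python3 - <<'E'
from bench import ctrl
from h import *
p=ctrl.camera("scene");q=ctrl.camera("side")
cv2.imwrite("pics/end.png",np.hstack([cv2.resize(i["frame"][y:y+w,x:x+w,::-1],(400,400),interpolation=2) for i,x,y,w in((p,280,120,140),(q,210,170,140))]))
E
```

```text
16.95 tip [592.2 205.5 123.8] F [-0.3 -1.5  6.4]
17.03 tip [592.4 205.6 123.5] F [-0.7 -1.2  8.4]
17.12 tip [592.5 205.6 123.4] F [-1.  -2.1  9.7]
17.2 tip [592.6 205.6 123.3] F [-1.2 -0.6 10.2]
time: 18.03
eef_pos: [0.5417, 0.0544, 0.2722]
orientation: [-2.451, -1.964, -0.0]
contact_force: [-0.5, 1.3, 0.7]
grip_width: 0.002
finger_force: 0.0
```

View pics/end.png

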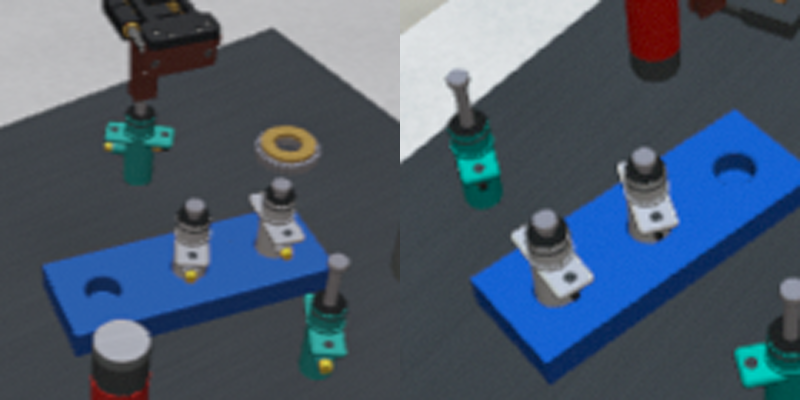

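Both free rods are home and standing in their nests (crop px (193,235) and (275,215)). The third nest is empty and the look-alikes are untouched.

```bash
python3 -c "
from bench import ctrl
print(ctrl.close_job())"
```

```text
the job is handed in; nothing more can be done
None
```

I handed the job in at about 18 s: the cylinder from the nest at y = −100 mm bound at 20 mm and now stands upright in the red tray with its rod where it stuck, and the other two were pressed home at under 11 N and left in their nests.

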